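Sort the foot gauges in the drawer by their jaws

TASK

In the shoemaker's white cabinet, pull the drawer, which stands ajar, all the way out to its stop. Then slide each foot gauge along its lane until it is right up against the drawer's side wall: gauges with the jaw pulled out go to the side where the orange plate lies on the cabinet, gauges with the jaw pushed home against the heel block go to the side of the green plate. Leave pulled-out jaws out and pushed-home jaws home, the gauges flat in the open drawer, and the other things on the bench where they are.

Things in the scene. Friction and masses are not known exactly. Their poses are not given: they have to be found in the camera images.
- cabinet: Low white cabinet fixed on the bench, 250 mm deep (x), 390 wide (y), 92 high, with one drawer that comes out of its front (-x side) towards the robot. Origin: centre of its underside; +y is left as the robot sees it.
- drawer_floor (a point): On the drawer's blue-lined floor (14 mm above the bench), middle of the middle lane; moves with it. Three lanes run along y, 50 mm apart along x (centre lines 50 mm before and behind this point), 46 mm wide, parted by strips 10 mm high. Side walls: inner faces 180 mm either way along y, 40 mm high. Drawer front: outer face 88 mm before this point, top 78 mm above the bench.
- drawer (a joint): Drawer travel in m: 0 shut, 0.18 fully out at its stop, along the cabinet's -x. About 2 N of friction and light damping; it starts about 50 mm ajar and stays where it is left.
- drawer_handle (a point): Middle of the drawer's dark steel bow handle, on the bar's centre line: round bar 10 mm thick, straight and parallel to the drawer front for 110 mm, centre 50 mm before the drawer's face (45 mm clear gap behind it), 66 mm above the bench. Moves with the drawer.
- orange_plate: Orange plate, 60 x 70 x 6 mm, fixed on the cabinet's top, left or right (it changes): marks the side for gauges with the jaw pulled out. Origin: centre of its underside; axes as the cabinet's. It lies 95 mm off the cabinet's middle along y, level with the middle of a gauge that is pushed fully to that side.
- green_plate: Green plate, like the orange one, on the cabinet's other side: marks the side for gauges with the jaw pushed home.
- gauge_a: One of three like wooden foot gauges, loose, one to a lane. Stick 170 mm long (its y), 36 wide (x), 14 thick (z); origin: centre of its underside; axes start parallel to the cabinet's. Ends at y = +-85 mm. On its -y end a fixed dark heel block, on it a sliding aluminium jaw with a red dot. Heel block and jaw are 36 and 34 mm wide, 20 mm thick, tops 55 mm above the origin. About 0.2 kg.
- gauge_b: One of three like wooden foot gauges, loose, one to a lane. Stick 170 mm long (its y), 36 wide (x), 14 thick (z); origin: centre of its underside; axes start parallel to the cabinet's. Ends at y = +-85 mm. On its -y end a fixed dark heel block, on it a sliding aluminium jaw with a red dot. Heel block and jaw are 36 and 34 mm wide, 20 mm thick, tops 55 mm above the origin. About 0.2 kg.
- gauge_c: One of three like wooden foot gauges, loose, one to a lane. Stick 170 mm long (its y), 36 wide (x), 14 thick (z); origin: centre of its underside; axes start parallel to the cabinet's. Ends at y = +-85 mm. On its -y end a fixed dark heel block, on it a sliding aluminium jaw with a red dot. Heel block and jaw are 36 and 34 mm wide, 20 mm thick, tops 55 mm above the origin. About 0.2 kg.
- heel_a (a point): Outer end face of the heel block of gauge_a, mid-width, 35 mm above the stick's underside (85 mm towards -y from the gauge's origin). The heel block's inner face, towards the jaw, lies 20 mm further towards +y.
- heel_b (a point): Outer end face of the heel block of gauge_b, mid-width, 35 mm above the stick's underside (85 mm towards -y from the gauge's origin). The heel block's inner face, towards the jaw, lies 20 mm further towards +y.
- heel_c (a point): Outer end face of the heel block of gauge_c, mid-width, 35 mm above the stick's underside (85 mm towards -y from the gauge's origin). The heel block's inner face, towards the jaw, lies 20 mm further towards +y.
- jaw_a (a joint): Clear gap in m between heel block and jaw of gauge_a: 0 = pushed home on the heel block, which stops it; 0.12 at most. Starts pushed home (3 mm or less) or pulled out (65 to 95 mm): read which. In the gauge's frame the jaw's faces are at y = -65 mm + gap and -45 mm + gap. About 2.5 N of friction; stays where it is left.
- jaw_b (a joint): Clear gap in m between heel block and jaw of gauge_b: 0 = pushed home on the heel block, which stops it; 0.12 at most. Starts pushed home (3 mm or less) or pulled out (65 to 95 mm): read which. In the gauge's frame the jaw's faces are at y = -65 mm + gap and -45 mm + gap. About 2.5 N of friction; stays where it is left.
- jaw_c (a joint): Clear gap in m between heel block and jaw of gauge_c: 0 = pushed home on the heel block, which stops it; 0.12 at most. Starts pushed home (3 mm or less) or pulled out (65 to 95 mm): read which. In the gauge's frame the jaw's faces are at y = -65 mm + gap and -45 mm + gap. About 2.5 N of friction; stays where it is left.
- shoe_last: Bystander: wooden shoe last, about 240 x 75 x 105 mm, loose on the bench to the left. Origin: under its middle.
- wax_tin: Bystander: round steel tin, 80 mm across, 30 mm high, loose on the bench to the right. Origin: centre of its underside.
- stone: Bystander: red sharpening stone on a dark wood base, 60 x 130 x 32 mm, loose on the bench to the right. Origin: centre of its underside.
Not all that is in view belongs to the job. Leave any blue or yellow look-alike of the gauge_c alone.

How it is judged:
On the way:
1. the drawer is pulled out to its stop (value of joint drawer above 0.17 m), for 0.2 s.
At the end, for the whole second after the job is handed in: Drawer within 12 mm of its stop; each gauge at rest, flat along its lane, within 17 mm of touching the side wall at its plate (jaw home: green, jaw pulled out: orange); the home jaw's gap under 12 mm, the pulled-out ones over 45 mm; other loose things moved less than 30 mm (value of joint drawer above 0.168 m and y of gauge_a in the frame of green_plate between -0.017 and 0.017 m and angle between each of gauge_a, gauge_b, gauge_c's own z axis and vertical below 0.07 rad and z of gauge_a in the frame of cabinet between 0.008 and 0.02 m and angle between the y axis of each of gauge_a, gauge_b, gauge_c and the y axis of cabinet, either way round below 0.25 rad and linear speed of each of gauge_a, gauge_b, gauge_c below 0.02 m/s and y of gauge_b in the frame of orange_plate between -0.017 and 0.017 m and z of gauge_b in the frame of cabinet between 0.008 and 0.02 m and y of gauge_c in the frame of orange_plate between -0.017 and 0.017 m and z of gauge_c in the frame of cabinet between 0.008 and 0.02 m and value of joint jaw_a below 0.012 m and value of joint each of jaw_b, jaw_c above 0.045 m).
It fails at once if the shoe last is shoved more than 30 mm (distance of shoe_last from where it was at the start of the episode above 0.03 m).
It fails at once if the wax tin is shoved more than 30 mm (distance of wax_tin from where it was at the start of the episode above 0.03 m).
It fails at once if the stone is shoved more than 30 mm (distance of stone from where it was at the start of the episode above 0.03 m).
It also fails if it takes over 58 s, if anything falls off the work surface, if the arm or the gripper's body presses on something with over 40 N, if the wrist force passes 120 N, or if a joint passes its speed limit or range.

ROBOT

A 7-joint arm with a two-finger parallel gripper is mounted at the origin on the work surface. World frame = base frame: x ahead of the robot, y to its left, z up, the work surface at z = 0. Lengths are in m, angles in rad, forces in N, time in s.
With the tool pointing down it reaches from about 0.4 to 0.85 m from the base axis. Payload 6.9 kg.
Tool frame: the origin (TCP) lies midway between the tips of the shut fingers; the grasp point (between the pads) lies behind it (ctrl.pinch_z is the z of the grasp point in the tool frame, in m); z points along the fingers, y is the direction in which the jaws open and shut (so a half turn about z gives the same grasp; the last joint's range is limited). The gripper opens to 85 mm and grips with 20 to 120 N. Pads are 22 mm wide; open, the fingers measure 114 mm over their backs; the gripper's body (76 mm by 85 mm) begins 54 mm behind the grasp point. The pads swing forward as they close: fully open they stand 13 mm farther back than shut.
Start: joints at [1.401, 0.507, -0.238, 1.5, 0.126, 1.149, -0.155], TCP at [0.17, -0.602, 0.195] pointing down, gripper open.
Joint ranges: [-3.08, 3.08], [-0.24, 2.05], [-1.43, 1.35], [0, 2.5], [-1.52, 4.66], [0.17, 1.96], [-2.89, 2.89]. Speed limits (rad/s): [2.39, 2.39, 3.14, 3.14, 3.14, 3.14, 3.14].

INTERFACE

Orientations are given as a unit quaternion [w, x, y, z].
In Python, from station import ctrl, get_state, vision, ticket, models gives the robot as it stands. Calls block until the motion is done:
- ctrl.movep(position, orientation): joint-space move of the TCP to a pose.
- ctrl.movel(position, frame=None, max_speed=0.15): straight line of the TCP; frame=None keeps the orientation; max_speed is the mean speed in m/s.
- ctrl.set_joints(angles): joint-space move.
- ctrl.ungrasp() and ctrl.close_gripper(force=None): open the fingers fully, or close them until they stop; force is the grip in N (None keeps the last).
- ctrl.pause(seconds).
- ctrl.ik(position, orientation): joint angles nearest the present ones, or None.
- get_state(): the state.
- vision.grab_frame(name): name is "scene" or "top" or "wrist"; returns (picture, depth): 384x512x3 uint8, blue, green, red; 384x512 float32, m along the optical axis (not along the pixel's ray), 0 where there is no reading.
- vision.camera_info(name): a dict with "mtx" (3x3 intrinsics, pixels), "R" (3x3) and "t" (3): a world point X has camera coordinates R X + t; the wrist camera has in their place "hand_eye" (4x4, takes a point from camera to tool coordinates, whose origin is the TCP and whose axes are the flange's). Camera axes: x right, y down, z forward; pixel columns grow to the right and rows downward; lengths in m; the calibration is good to about 2 mm. A picture is of the moment at which its call begins: read the wrist's pose just before it. camera_info takes no time and is no camera call.
A pose or a line that the arm cannot do raises ctrl.Unreachable and nothing moves.
- ticket.close_job(): hands the job in, once; it reports no verdict.
Trained networks look in the newest picture that a camera, given by its name, has taken for a name from the list of things; names that differ only in an ending like _2 or _b are one class to them, and where a whole thing is asked for, a point or a joint stands for the part that bears it (a point fixed in the world has none). Each returns a list of dicts, best first, with "p" (0 to 1); they miss things now and then, are a little off and sometimes report something else, mostly with a low value. They report only what shows in the picture. A call takes as long as a camera call. They do not tell look-alikes from the thing itself.
- models.recognise(camera, target): "point" ([column, row] in pixels, amid what is visible of it).
- models.masks_of(camera, target): "mask" (384x512 bool, what is visible of it) and "point" ([column, row] in pixels, amid what is visible of it).
The state is a dict: "time": time; "qpos": joint angles; "qd": joint speeds; "tau": joint torques, N m; "tcp_pos": TCP position; "eef_rot": TCP orientation; "contact_force": force on the tool from outside, world axes, zero at the start; "wrist_torque": the same for the moment, N m; "width": finger opening in m.
Only numpy, scipy, OpenCV 4.12 (cv2) and the standard library are available. Lean on these libraries where they do the work, as an engineer would, in place of code of your own. Each camera call takes 0.05 s, during which the arm holds its last target.

## Working session

There is one attempt and no reset: what is moved stays moved. The work goes in short steps, each a Python script; the robot and the scene stay as the last script left them, time stands still between calls to the robot, and variables do not carry over. Pictures are saved under pics/ and viewed, and the job is handed in when it is done.

```bash
ls; mkdir -p pics
python3 - <<'E'
from station import ctrl, get_state, vision, ticket, models
import cv2,numpy as np
for n in ("scene","top"):
    im,d=vision.grab_frame(n); cv2.imwrite(f"pics/{n}0.png",im); np.save(f"{n}0.npy",d)
    c=vision.camera_info(n); print(n,c)
s=get_state(); print(s['time'],s['tcp_pos'],s['eef_rot'],s['width'],ctrl.pinch_z)
E
```

```text
pics
scene {'mtx': array([[425.05454607,   0.        , 247.99056352],
       [  0.        , 425.05454607, 187.02568881],
       [  0.        ,   0.        ,   1.        ]]), 'R': array([[-0.76465499,  0.6444342 , -0.00270563],
       [ 0.46398931,  0.54762432, -0.69629126],
       [-0.44723223, -0.53367797, -0.71775424]]), 't': array([ 0.43251599, -0.21434139,  2.00053955])}
top {'mtx': array([[406.45186525,   0.        , 257.99855607],
       [  0.        , 406.45186525, 190.31866607],
       [  0.        ,   0.        ,   1.        ]]), 'R': array([[-0.01617235, -0.99986671,  0.00223945],
       [-0.98692937,  0.01560385, -0.16039619],
       [ 0.16033987, -0.00480416, -0.98705017]]), 't': array([0.01612198, 0.5818281 , 1.30723411])}
0.1 [ 0.16939392 -0.60108571  0.19412505] [-7.86888044e-04  9.90575159e-01  1.36967963e-01 -1.14723982e-04] 0.0853190091837519 -0.0187
```

View pics/scene0.png

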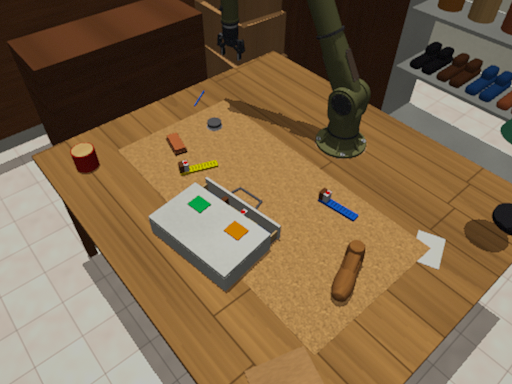

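View pics/top0.png

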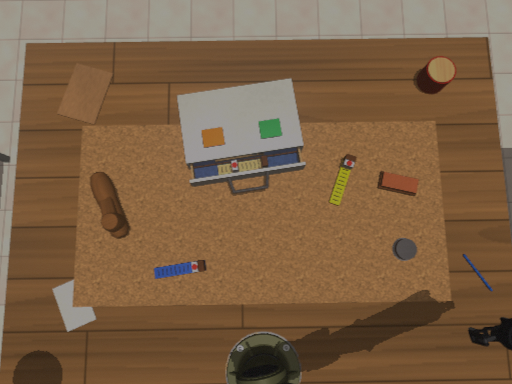

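The top view shows the cabinet at about (240,120), slightly turned, with the orange plate left (212,137) and the green plate right (270,128). The drawer is ajar, with its handle at (249,185). One gauge is visible in the front lane at about (240,166). A blue and a yellow look-alike lie on the bench.

```bash
cat > h.py <<'E'
from station import ctrl, get_state, vision, ticket, models
import cv2,numpy as np
from scipy.spatial.transform import Rotation as Ro
def ray(n,px,z):
    c=vision.camera_info(n); K,R,t=c['mtx'],c['R'],c['t']
    d=R.T@np.linalg.inv(K)@np.array([px[0],px[1],1.]); o=-R.T@t
    return o+d*(z-o[2])/d[2]
def cloud(n,D):
    c=vision.camera_info(n); K,R,t=c['mtx'],c['R'],c['t']
    v,u=np.mgrid[0:D.shape[0],0:D.shape[1]]
    P=np.stack([(u-K[0,2])/K[0,0]*D,(v-K[1,2])/K[1,1]*D,D],-1)
    return (P-t)@R
def proj(n,X):
    c=vision.camera_info(n); p=c['mtx']@(c['R']@np.asarray(X)+c['t']); return p[:2]/p[2]
E
python3 - <<'E'
from h import *
for n in ("top","scene"):
    im=cv2.imread(f"pics/{n}0.png"); D=np.load(f"{n}0.npy"); W=cloud(n,D)
    hsv=cv2.cvtColor(im,cv2.COLOR_BGR2HSV)
    top=(abs(W[...,2]-0.094)<0.008)&(D>0)
    # cabinet top component
    nn,l,st,ce=cv2.connectedComponentsWithStats(cv2.morphologyEx(top.astype(np.uint8),cv2.MORPH_OPEN,np.ones((5,5))))
    i=1+np.argmax(st[1:,4]); m=l==i
    P=W[m][:,:2]; r=cv2.minAreaRect((P*1000).astype(np.float32)); print(n,"rect",r,cv2.boxPoints(r).round(), W[m][:,2].mean())
    pl={}
    for nm,lo,hi in(("orange",(8,150,120),(20,255,255)),("green",(50,120,80),(85,255,255))):
        mk=cv2.inRange(hsv,lo,hi)>0; mk&=cv2.dilate(m.astype(np.uint8),np.ones((9,9)))>0
        ys,xs=np.nonzero(mk); pl[nm]=ray(n,(xs.mean(),ys.mean()),0.098); print(nm,len(xs),pl[nm])
    d=pl['orange']-pl['green']; print("yaw",np.degrees(np.arctan2(-d[0],d[1])),np.linalg.norm(d))
    for t in("drawer_handle","shoe_last","wax_tin","stone"):
        for q in models.masks_of(n,t)[:1]:
            print(t,q['p'],q['point'],ray(n,q['point'],.066 if t[0]=='d' else .02))
print(get_state()['time'])
E
```

```text
top rect ((812.5560913085938, 67.17945861816406), (239.94029235839844, 390.2449645996094), 7.972310543060303) [[ 667.  244.]
 [ 721. -143.]
 [ 958. -109.]
 [ 904.  277.]] 0.09237556222974251
orange 341 [0.75336339 0.15334788 0.098     ]
green 328 [ 0.78065613 -0.03479017  0.098     ]
yaw 8.254179999973914 0.19010739632136373
drawer_handle 0.92 [248.3, 169.4] [0.64960108 0.03788837 0.066     ]
shoe_last 0.82 [111.0, 205.0] [0.54402276 0.50374634 0.02      ]
wax_tin 0.94 [403.0, 248.5] [ 0.38284832 -0.47210856  0.02      ]
stone 0.87 [397.2, 182.8] [ 0.60486625 -0.46860394  0.02      ]
scene rect ((814.4829711914062, 65.707275390625), (239.26773071289062, 392.6044006347656), 8.54058837890625) [[ 667.  242.]
 [ 725. -146.]
 [ 962. -111.]
 [ 904.  278.]] 0.09127897095555548
orange 334 [0.79831968 0.08292115 0.098     ]
green 203 [ 0.78085956 -0.0308971   0.098     ]
yaw -8.721383790779662 0.115149676033041
drawer_handle 0.73 [242.8, 203.9] [0.63726802 0.05421074 0.066     ]
shoe_last 0.64 [346.6, 272.0] [0.53858431 0.50019108 0.02      ]
wax_tin 0.52 [214.3, 123.8] [ 0.38400065 -0.46941398  0.02      ]
stone 0.58 [175.6, 144.5] [ 0.61343046 -0.46056047  0.02      ]
0.5
```

```bash
python3 -c "
import cv2
a=cv2.imread('pics/top0.png')[70:210,160:320];cv2.imwrite('pics/t0c.png',cv2.resize(a,None,fx=5,fy=5,interpolation=2)[:600])"
```

```text
(no output)
```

View pics/t0c.png

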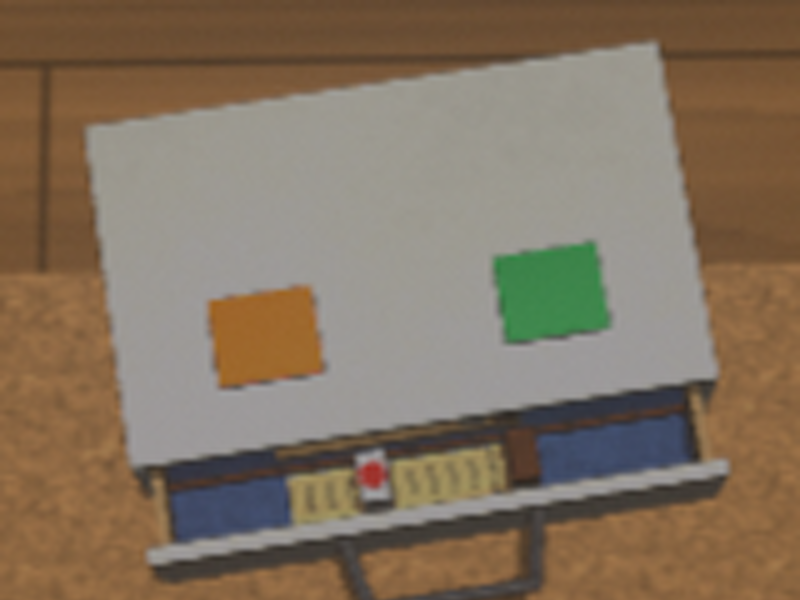

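```bash
cat >> h.py <<'E'
PSI=np.radians(8.25)
ex=np.array([np.cos(PSI),np.sin(PSI)]); ey=np.array([-np.sin(PSI),np.cos(PSI)])
C0=np.array([0.767,0.0593]) # plates' midpoint
Q=(Ro.from_euler('z',PSI)*Ro.from_euler('x',np.pi)).as_quat(scalar_first=True)
def w(u,v,z): # cabinet-aligned coords about C0
    return np.r_[C0+u*ex+v*ey,z]
def uv(P): P=np.asarray(P)[...,:2]-C0; return np.stack([P@ex,P@ey],-1)
E
python3 - <<'E'
from h import *
D=np.load("top0.npy"); W=cloud("top",D); U=uv(W)
m=(W[...,2]>0.045)&(U[...,0]<-0.02)&(U[...,0]>-.3)&(abs(U[...,1])<.21)&(D>0)
for k in np.arange(-.27,-.05,.005):
    s=m&(U[...,0]>=k)&(U[...,0]<k+.005)
    if s.any(): print(round(k,3),s.sum(),np.percentile(U[...,1][s],[2,50,98]).round(3),W[...,2][s].mean().round(3))
for n,dv in (("rot0",0),("rot180",np.pi)):
  q=(Ro.from_euler('z',PSI+dv)*Ro.from_euler('x',np.pi)).as_quat(scalar_first=True)
  for p in (w(-.19,0,.15),w(-.19,0,.035),w(-.33,0,.035),w(-.15,-.15,.05),w(-.15,.15,.05)):
    j=ctrl.ik(p,q); print(n,p.round(3),None if j is None else np.round(j,2))
E
```

```text
-0.195 3 [-0.048  0.037  0.054] 0.071
-0.19 59 [-0.055  0.001  0.057] 0.069
-0.185 47 [-0.054  0.003  0.057] 0.07
-0.18 10 [-0.058  0.056  0.062] 0.069
-0.175 7 [-0.058 -0.051  0.061] 0.071
-0.17 10 [-0.059  0.002  0.064] 0.07
-0.165 11 [-0.059  0.056  0.066] 0.069
-0.16 9 [-0.061  0.059  0.066] 0.07
-0.155 9 [-0.064 -0.055  0.068] 0.07
-0.15 11 [-0.065 -0.055  0.068] 0.069
-0.145 9 [-0.066  0.06   0.069] 0.069
-0.14 148 [-0.185 -0.022  0.186] 0.063
-0.135 252 [-0.175  0.009  0.181] 0.072
-0.13 177 [-0.184  0.008  0.188] 0.077
-0.125 53 [-0.175  0.014  0.183] 0.076
-0.12 6 [-0.183 -0.058  0.185] 0.055
-0.115 37 [-0.182 -0.052  0.182] 0.06
-0.11 26 [-0.182  0.033  0.187] 0.064
-0.105 25 [-0.181 -0.05   0.185] 0.064
-0.1 26 [-0.183 -0.009  0.186] 0.065
-0.095 20 [-0.18  -0.051  0.184] 0.064
-0.09 23 [-0.18  -0.052  0.183] 0.066
-0.085 27 [-0.183 -0.05   0.186] 0.063
-0.08 5 [-0.183  0.182  0.187] 0.053
-0.075 203 [-0.19  -0.008  0.194] 0.086
-0.07 186 [-0.186  0.011  0.189] 0.09
-0.065 178 [-0.186 -0.01   0.187] 0.091
-0.06 176 [-0.182  0.008  0.184] 0.092
-0.055 173 [-0.186  0.002  0.189] 0.092
-0.05 171 [-0.187 -0.005  0.183] 0.092
rot0 [0.579 0.032 0.15 ] [ 0.3   0.53 -0.62  1.69  0.35  1.04 -1.86]
rot0 [0.579 0.032 0.035] [ 0.16  0.63 -0.41  1.82  0.35  0.76 -1.86]
rot0 [0.44  0.012 0.035] [ 0.24  0.48 -0.46  2.17  0.39  0.57 -1.93]
rot0 [ 0.64  -0.111  0.05 ] [ 0.33  0.69 -0.34  1.61  0.28  0.89 -1.54]
rot0 [0.597 0.186 0.05 ] [-0.03  0.69 -0.52  1.68  0.42  0.89 -2.15]
rot180 [0.579 0.032 0.15 ] [ 0.52  0.66 -1.06  1.68  0.61  1.18  1.01]
rot180 [0.579 0.032 0.035] [ 0.49  0.8  -1.01  1.81  0.8   1.    0.85]
rot180 [0.44  0.012 0.035] [ 0.45  0.55 -0.78  2.17  0.63  0.67  0.94]
rot180 [ 0.64  -0.111  0.05 ] [ 0.65  0.85 -0.98  1.6   0.77  1.11  1.19]
rot180 [0.597 0.186 0.05 ] [ 0.17  0.8  -0.93  1.67  0.72  1.05  0.73]
```

Run:
```python
from h import *
s=get_state(); print(s['contact_force'])
ctrl.close_gripper(30)
ctrl.movep(w(-.160,0,.16),Q)
ctrl.movel(w(-.160,0,.040),max_speed=.12)
s=get_state(); print(s['time'],s['width'],uv(s['tcp_pos']),s['tcp_pos'][2],s['contact_force'].round(1))
ctrl.movel(w(-.21,0,.040),max_speed=.1)
for u in np.arange(-.23,-.331,-.01):
    ctrl.movel(w(u,0,.040),max_speed=.08)
    s=get_state(); f=s['contact_force']; fu=f[:2]@ex
    print(round(s['time'],2),uv(s['tcp_pos'])[0].round(4),round(fu,1),f.round(1))
    if abs(fu)>14: break
ctrl.pause(.2)
im,d=vision.grab_frame("top"); cv2.imwrite("pics/top1.png",im); np.save("top1.npy",d)
cv2.imwrite("pics/top1c.png",cv2.resize(im[90:240,160:320],None,fx=4,fy=4,interpolation=2))
```

```text
[0.80827817 0.35400279 0.31101277]
5.15 -0.0002639698394914484 [-1.59423086e-01  1.38351410e-04] 0.04076185153332143 [-0.5  0.3  0.1]
6.2 -0.2295 0.6 [ 0.7 -0.5  0.3]
6.47 -0.2399 -0.1 [-0.2  0.6  0.2]
6.75 -0.25 0.1 [ 0.2 -0.1 -0.3]
7.03 -0.26 -0.2 [-0.2  0.1  0.4]
7.3 -0.27 -0.2 [-0.3  0.7  0.4]
7.58 -0.28 0.3 [ 0.3  0.2 -0.6]
7.85 -0.29 0.8 [ 0.9 -0.7  0.2]
8.12 -0.3 1.5 [1.3 1.3 0.5]
8.4 -0.31 0.6 [ 0.6  0.5 -0.3]
8.68 -0.3201 -0.6 [-0.6 -0.1  0.5]
8.95 -0.3301 -0.1 [-0.  -0.3 -0.2]
```

View pics/top1c.png

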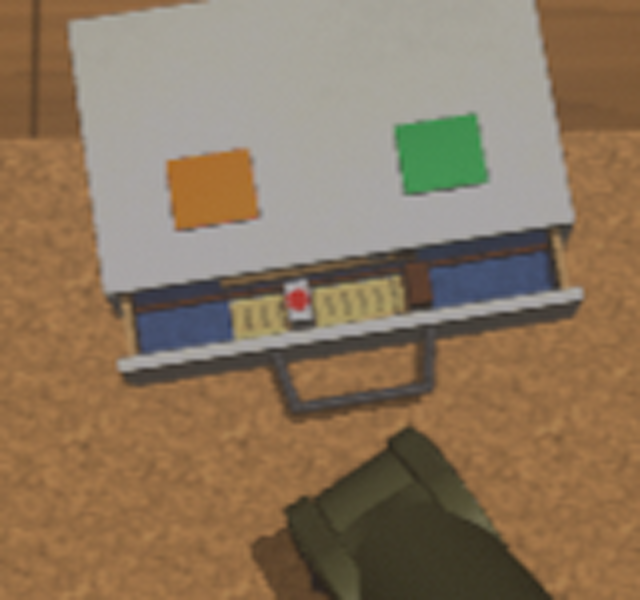

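Run:
```python
from h import *
s=get_state(); print(s['eef_rot'],Q,s['tcp_pos'],s['qpos'],s['width'])
im,d=vision.grab_frame("scene"); cv2.imwrite("pics/sc1.png",cv2.resize(im[100:300,130:330],None,fx=3,fy=3,interpolation=2)); np.save("sc1.npy",d)
im,d=vision.grab_frame("wrist"); cv2.imwrite("pics/wr1.png",im)
print(vision.camera_info("wrist"))
W=cloud("scene",d)
```

```text
[-5.85652808e-05  9.97408197e-01  7.19503992e-02  1.59323940e-04] [6.10737171e-17 9.97409491e-01 7.19326532e-02 4.40460467e-18] [0.44079471 0.01204591 0.04001612] [ 0.31465318  0.48699153 -0.564493    2.16627399  0.45653151  0.60376375
 -2.0064367 ] -8.442856085982892e-05
{'mtx': array([[310.61457295,   0.        , 257.96599845],
       [  0.        , 310.61457295, 188.03765016],
       [  0.        ,   0.        ,   1.        ]]), 'hand_eye': array([[-1.21384508e-03, -9.59066327e-01, -2.83178931e-01,
         7.10229201e-02],
       [ 9.99999163e-01, -1.03741518e-03, -7.72988635e-04,
         4.91044108e-04],
       [ 4.47573249e-04, -2.83179632e-01,  9.59066784e-01,
        -1.78558285e-01],
       [ 0.00000000e+00,  0.00000000e+00,  0.00000000e+00,
         1.00000000e+00]])}
```

View pics/sc1.png

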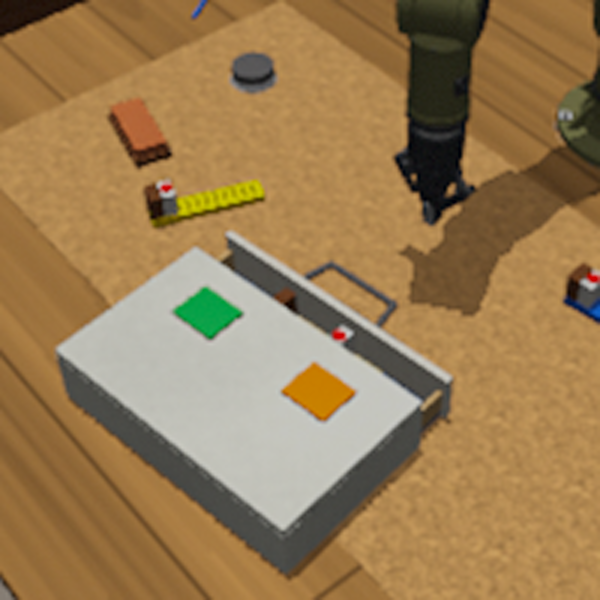

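View pics/wr1.png

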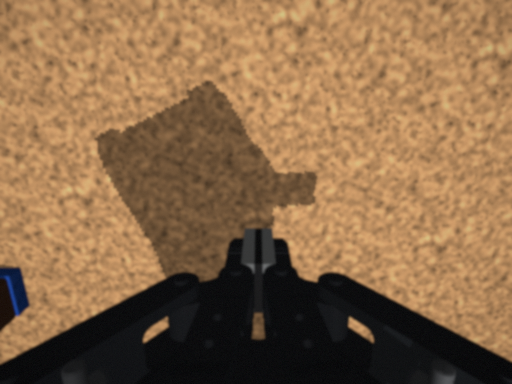

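Run:
```python
from h import *
s=get_state()
print(proj("scene",s['tcp_pos']), proj("top",s['tcp_pos']), proj("scene",w(-.187,0,.066)),proj("top",w(-.187,0,.066)))
im,d=vision.grab_frame("scene"); W=cloud("scene",d)
print(W[173,273],W[170:176,270:277,2].round(3))
# handle in scene
U=uv(W); m=(W[...,2]>.055)&(W[...,2]<.085)&(U[...,0]<-.17)&(U[...,0]>-.25)&(abs(U[...,1])<.06)&(d>0); print(m.sum(),U[m].mean(0),W[m].mean(0))
im,d=vision.grab_frame("wrist"); 
T=np.eye(4);T[:3,:3]=Ro.from_quat(s['eef_rot'],scalar_first=True).as_matrix();T[:3,3]=s['tcp_pos']
c=vision.camera_info("wrist");M=T@c['hand_eye'];K=c['mtx']
for u,v in((256,50),(100,250),(400,100)):
    X=d[v,u]*np.array([(u-K[0,2])/K[0,0],(v-K[1,2])/K[1,1],1]);print(d[v,u],(M@np.r_[X,1])[:3])
```

```text
[272.79682212 179.5316091 ] [257.11678281 233.05642571] [250.09113716 194.00044673] [250.20459853 189.53319261]
[0.45058561 0.02114871 0.09069437] [[ 9.600e-02  9.700e-02  1.288e+00  1.000e-01  1.110e-01  1.130e-01
   1.060e-01]
 [ 8.600e-02  9.000e-02  9.600e-02  1.050e-01  1.040e-01  9.900e-02
   9.900e-02]
 [ 8.500e-02  8.900e-02  9.800e-02  9.100e-02  1.010e-01  9.500e-02
   9.200e-02]
 [-2.000e-03  8.900e-02  8.800e-02  9.100e-02  9.800e-02  9.100e-02
   8.400e-02]
 [ 2.000e-03  7.700e-02  8.400e-02  8.200e-02  8.700e-02  8.700e-02
   4.000e-03]
 [-4.000e-03 -1.000e-03  7.600e-02  7.600e-02 -5.000e-03 -1.000e-03
  -6.000e-03]]
72 [-0.18171783  0.00026837] [0.58712418 0.03349042 0.06769678]
0.20002995 [0.53912409 0.02711503 0.00156038]
0.24087378 [0.38042768 0.12678707 0.00120653]
0.2098752 [ 5.22278094e-01 -7.35394739e-02  3.92002715e-04]
```

Both the scene and wrist views show the real fingertips well above the reported TCP, so the fingers passed over the bar. I'll touch the bench to measure the true tip height.

Run:
```python
from h import *
u,v=uv(get_state()['tcp_pos'])
z=.040
while z>-.03:
    z-=.0035
    try: ctrl.movel(w(u,v,z),max_speed=.04)
    except Exception as e: print(repr(e)); break
    s=get_state(); f=s['contact_force']
    print(round(s['time'],2),round(s['tcp_pos'][2],4),f.round(1))
    if abs(f[2])>5: break
im,d=vision.grab_frame("scene"); cv2.imwrite("pics/sc2.png",cv2.resize(im[120:220,220:320],None,fx=6,fy=6,interpolation=2))
im,d=vision.grab_frame("wrist"); cv2.imwrite("pics/wr2.png",im); print(d[240:384:12,257].round(3), d[225:245:2,250].round(3))
```

```text
9.65 0.0362 [-0.   0.5  0.2]
9.9 0.0328 [ 0.1 -1.4  0.8]
10.15 0.0293 [-0.5 -0.3  0. ]
10.4 0.0258 [-0.6 -0.6 -0.3]
10.65 0.0223 [-0.3 -0.7  0.2]
10.9 0.0188 [0.2 0.5 0.1]
11.15 0.0153 [ 0.9 -0.2  0.3]
11.4 0.0118 [ 0.2  0.3 -0. ]
11.65 0.0083 [-0.7 -0.9  0.3]
11.9 0.0048 [0.  0.7 0.1]
12.15 0.0013 [-0.1  0.1  0.3]
12.4 -0.0022 [-1.3  0.1  0.1]
12.65 -0.0057 [-0.8  1.   0.5]
12.9 -0.0092 [ 1.3 -0.1 -0. ]
13.15 -0.0127 [-0.2 -0.4  0.7]
13.4 -0.0162 [ 0.8 -0.  -0.3]
13.65 -0.0197 [ 0.6 -0.   0.7]
13.9 -0.0232 [-0.4  0.4 -0.3]
14.15 -0.0267 [ 0.2 -0.5 -0. ]
14.4 -0.0302 [ 0.2  0.  -0.1]
[0.138 0.127 0.118 0.118 0.12  0.123 0.124 0.177 0.178 0.079 0.074 0.072] [0.159 0.159 0.15  0.147 0.146 0.143 0.14  0.139 0.137 0.136]
```

View pics/sc2.png

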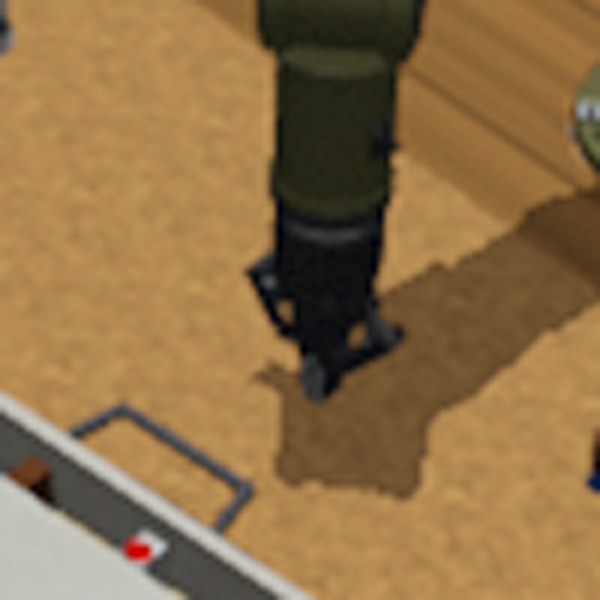

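View pics/wr2.png

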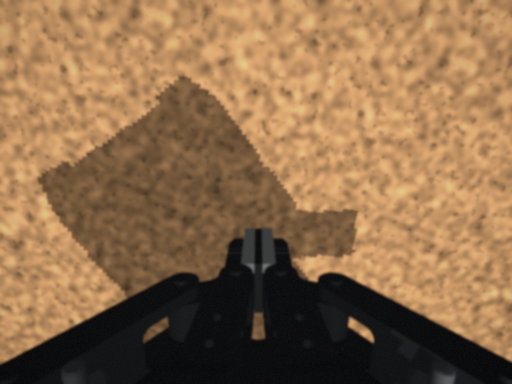

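Run:
```python
from h import *
u,v=uv(get_state()['tcp_pos'])
z=get_state()['tcp_pos'][2]
while z>-.05:
    z-=.0025
    try: ctrl.movel(w(u,v,z),max_speed=.04)
    except Exception as e: print(repr(e)); break
    s=get_state(); f=s['contact_force']
    print(round(s['time'],2),round(s['tcp_pos'][2],4),f.round(1))
    if abs(f[2])>4: break
im,d=vision.grab_frame("wrist"); print(d[50,256],d[120,380])
c=vision.camera_info("wrist");T=np.eye(4);T[:3,:3]=Ro.from_quat(s['eef_rot'],scalar_first=True).as_matrix();T[:3,3]=s['tcp_pos']
M=T@c['hand_eye'];K=c['mtx']
# cloud in tool frame: finger tip
v,u=np.mgrid[0:384,0:512]; P=np.stack([(u-K[0,2])/K[0,0]*d,(v-K[1,2])/K[1,1]*d,d],-1)
W=P@M[:3,:3].T+M[:3,3]; Tl=P@c['hand_eye'][:3,:3].T+c['hand_eye'][:3,3]
print("bench z",np.median(W[20:150,20:500,2]))
for r in range(222,262,3): print(r,Tl[r,252].round(4),Tl[r,264].round(4))
```

```text
14.75 -0.0327 [-0.1 -0.8 -0.2]
15.0 -0.0352 [-0.  -0.8  0.3]
15.25 -0.0364 [-4.4 -0.5 22.7]
0.13139473 0.13770357
bench z 0.001128008273673986
222 [ 0.0117 -0.0026 -0.0366] [ 0.0117  0.0033 -0.0367]
225 [ 0.01   -0.0026 -0.0365] [ 0.0105  0.0033 -0.0375]
228 [ 0.0092 -0.0026 -0.0383] [ 0.0087  0.0033 -0.0372]
231 [ 0.01   -0.0025 -0.0436] [ 0.0096  0.0032 -0.0427]
234 [ 0.0097 -0.0024 -0.0463] [ 0.0094  0.0032 -0.0456]
237 [ 0.0103 -0.0023 -0.0507] [ 0.0099  0.0031 -0.0498]
240 [ 0.0094 -0.0023 -0.0519] [ 0.071   0.0005 -0.1786]
243 [ 0.0096 -0.0022 -0.0554] [ 0.0097  0.003  -0.0556]
246 [ 0.0101 -0.0022 -0.059 ] [ 0.01    0.0029 -0.0589]
249 [ 0.01   -0.0021 -0.0616] [ 0.01    0.0029 -0.0616]
252 [ 0.0101 -0.0021 -0.0645] [ 0.0102  0.0028 -0.0646]
255 [ 0.01   -0.002  -0.0667] [ 0.0097  0.0028 -0.0661]
258 [ 0.0099 -0.002  -0.069 ] [ 0.0099  0.0027 -0.069 ]
261 [ 0.01   -0.0019 -0.0714] [ 0.0099  0.0027 -0.0713]
```

The tips touch the bench at reported z = -0.036, so the true tip sits 36 mm behind the stated TCP. I'll add that offset and repeat the pull.

```bash
cat >> h.py <<'E'
def t(u,v,z): return w(u,v,z-.036)  # z = true tip height
def F(): 
    f=get_state()['contact_force']; return np.array([f[:2]@ex,f[:2]@ey,f[2]])
E
python3 - <<'E'
from h import *
ctrl.movel(t(-.33,0,.09),max_speed=.25)
ctrl.movel(t(-.160,0,.09),max_speed=.25)
ctrl.movel(t(-.160,0,.040),max_speed=.12)
print(F().round(1))
ctrl.movel(t(-.20,0,.040),max_speed=.1)
for u in np.r_[-.26,-.285,-.295,np.arange(-.299,-.325,-.004)]:
    ctrl.movel(t(u,0,.040),max_speed=.1)
    s=get_state(); f=F()
    print(round(s['time'],2),uv(s['tcp_pos'])[0].round(4),f.round(1))
    if abs(f[0])>12: break
im,d=vision.grab_frame("top"); cv2.imwrite("pics/top2.png",im); np.save("top2.npy",d)
cv2.imwrite("pics/top2c.png",cv2.resize(im[90:240,160:320],None,fx=4,fy=4,interpolation=2))
E
```

```text
[ 0.7  0.3 -0.4]
18.52 -0.2594 [-0.8  0.1 -0.2]
18.92 -0.2847 [-0.3 -0.5  0.5]
19.17 -0.2948 [0.2 0.1 0.2]
19.42 -0.2991 [-0.5 -0.2 -0.6]
19.67 -0.2992 [ 8.7 -1.9 -4.8]
19.92 -0.299 [ 17.8  -1.1 -10.2]
```

View pics/top2c.png

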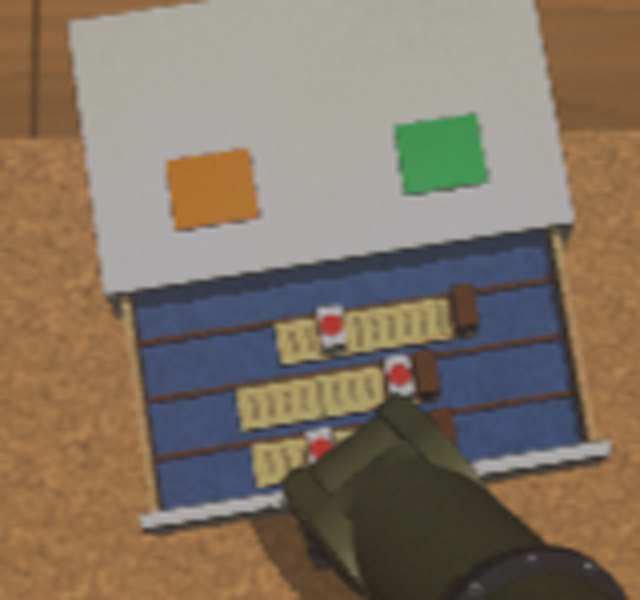

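The drawer is at its stop: force rose to 18 N with no further motion. The rear and front gauges have their jaws out (red dots at about (330,325) and (320,447)), so they go left to orange. The middle gauge's jaw is home (400,375), so it goes right to green. Next I'll measure v positions.

Run:
```python
from h import *
d=np.load("top2.npy"); W=cloud("top",d); U=uv(W); im=cv2.imread("pics/top2.png"); hsv=cv2.cvtColor(im,cv2.COLOR_BGR2HSV)
arm=(W[...,2]>.085)
for nm,u in(("rear",-.127),("mid",-.177),("front",-.227)):
    m=(abs(U[...,0]-u)<.014)&(W[...,2]>.055)&(W[...,2]<.08)&(abs(U[...,1])<.17)
    h=np.histogram(U[...,1][m],bins=np.arange(-.17,.171,.01)); print(nm,[(round(b,2),c) for c,b in zip(*h) if c])
    s=(abs(U[...,0]-u)<.012)&(W[...,2]>.02)&(W[...,2]<.04)&(abs(U[...,1])<.17)
    if s.any(): print(' stick',np.percentile(U[...,1][s],[1,99]))
    hm=m&(hsv[...,2]<115)&(W[...,2]<.08); vv=U[...,1][hm]; print(' dark',len(vv),np.percentile(vv,[3,50,97]) if len(vv) else '', np.median(U[...,0][hm]))
m=(W[...,2]>.045)&(W[...,2]<.065)&(abs(U[...,0]+.177)<.05)
print("walls",np.percentile(U[...,1][m&(U[...,1]>.17)],[1,50,99]),np.percentile(U[...,1][m&(U[...,1]<-.17)],[1,50,99]))
```

```text
rear [(np.float64(-0.11), np.int64(10)), (np.float64(-0.1), np.int64(26)), (np.float64(-0.09), np.int64(15)), (np.float64(0.0), np.int64(7)), (np.float64(0.01), np.int64(25)), (np.float64(0.02), np.int64(18))]
 stick [-0.09195587  0.10065144]
 dark 55 [-0.10385184 -0.09335911  0.01438235] -0.1282354794147181
mid [(np.float64(-0.07), np.int64(8)), (np.float64(-0.06), np.int64(27)), (np.float64(-0.05), np.int64(20)), (np.float64(-0.04), np.int64(25)), (np.float64(-0.03), np.int64(20))]
 stick [-0.05745021  0.10512108]
 dark 57 [-0.06250851 -0.05258596 -0.02243959] -0.17740579122101346
front [(np.float64(-0.07), np.int64(19)), (np.float64(-0.06), np.int64(3)), (np.float64(0.03), np.int64(11)), (np.float64(0.04), np.int64(14)), (np.float64(0.05), np.int64(2))]
 stick [-0.11775555  0.11121835]
 dark 22 [-0.06904376 -0.06467178 -0.05644902] -0.22270448385742128
walls [0.18135542 0.44223344 0.5115857 ] [-0.36434185 -0.33318388 -0.17814111]
```

```bash
cat >> h.py <<'E'
def push(u,v0,v1,v2,z=.038,lim=6):
    a=uv(get_state()['tcp_pos'])
    ctrl.movel(t(a[0],a[1],.10),max_speed=.25)
    ctrl.movel(t(u,v0,.10),max_speed=.3)
    ctrl.movel(t(u,v0,z),max_speed=.15)
    f0=F(); print("down",round(get_state()['time'],2),f0.round(1))
    if f0[2]>6: print("blocked"); return
    sg=np.sign(v1-v0)
    ctrl.movel(t(u,v1,z),max_speed=.1)
    v=v1
    for _ in range(14):
        f=F(); print(round(get_state()['time'],2),uv(get_state()['tcp_pos']).round(4),f.round(1))
        if abs(f[1])>lim or sg*(v2-v)<1e-6: break
        v+=sg*.003; ctrl.movel(t(u,v,z),max_speed=.05)
    ctrl.movel(t(u,v-sg*.012,z),max_speed=.1)
    ctrl.movel(t(u,v-sg*.012,.10),max_speed=.25)
E
python3 - <<'E'
from h import *
# release the pull on the handle first
ctrl.movel(t(-.290,0,.040),max_speed=.1)
push(-.127,-.142,-.016,.012)
im,d=vision.grab_frame("top"); cv2.imwrite("pics/top3.png",im); np.save("top3.npy",d)
cv2.imwrite("pics/top3c.png",cv2.resize(im[90:240,160:320],None,fx=4,fy=4,interpolation=2))
E
```

```text
down 22.12 [-0.1  0.5  1.5]
23.52 [-0.1272 -0.0164] [-0.4 -0.8  0.2]
23.77 [-0.1271 -0.013 ] [-0.8 -0.3 -0.3]
24.02 [-0.127  -0.0096] [-0.2  0.1 -0.3]
24.27 [-0.127  -0.0065] [ 0.7 -0.5 -0.1]
24.52 [-0.127  -0.0035] [-0.8  0.8  0.4]
24.77 [-0.127  -0.0035] [ 0.3 -5.9  1.4]
25.02 [-0.127  -0.0036] [ -0.  -12.    1.9]
```

View pics/top3c.png

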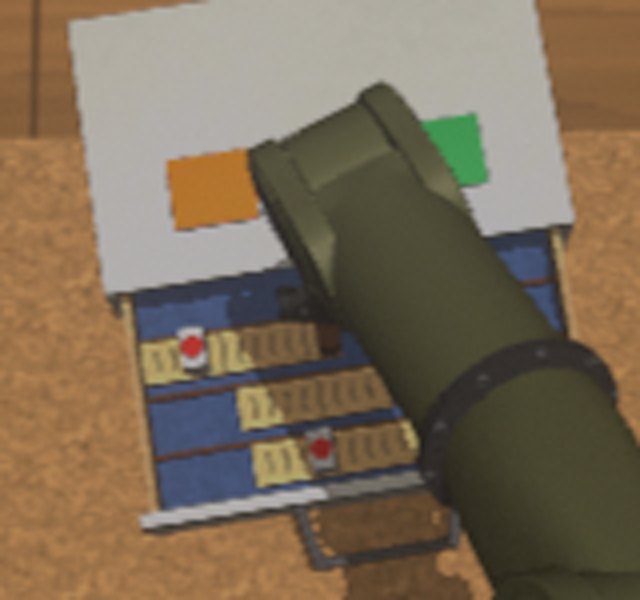

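The rear gauge is now against the left wall (stick end at the wall, (140,360)), and the drawer is unmoved. Next come the front and middle gauges.

Run:
```python
from h import *
push(-.227,-.120,-.014,.012)
push(-.177,.015,-.114,-.142)
a=uv(get_state()['tcp_pos'])
ctrl.movel(t(-.36,-.1,.14),max_speed=.3)
ctrl.movep(t(-.30,-.35,.16),Q)
print(get_state()['time'])
im,d=vision.grab_frame("top"); cv2.imwrite("pics/top4.png",im); np.save("top4.npy",d)
cv2.imwrite("pics/top4c.png",cv2.resize(im[90:240,160:320],None,fx=4,fy=4,interpolation=2))
```

```text
down 27.21 [ 0.6 -0.2  1.1]
28.42 [-0.227  -0.0145] [-0.4  0.5 -0.8]
28.67 [-0.227  -0.0111] [0.2 0.9 0.6]
28.92 [-0.227  -0.0077] [-0.3 -0.3 -0.4]
29.17 [-0.2269 -0.0045] [-0.2  0.3  0.1]
29.42 [-0.2271 -0.0033] [ 0.3 -4.   0.4]
29.67 [-0.2273 -0.0034] [  0.1 -12.9   3. ]
down 31.48 [ 0.3 -0.5 -0. ]
32.92 [-0.1771 -0.1137] [-0.1  0.6 -0.4]
33.17 [-0.177 -0.117] [-0.   1.   0.7]
33.42 [-0.177  -0.1203] [ 0.8  0.3 -0.1]
33.67 [-0.177  -0.1235] [ 0.1 -0.1 -0.2]
33.92 [-0.1766 -0.1256] [ 1.3  2.7 -0.4]
34.17 [-0.1766 -0.1257] [ 0.7  8.6 -0.3]
36.625
```

View pics/top4c.png

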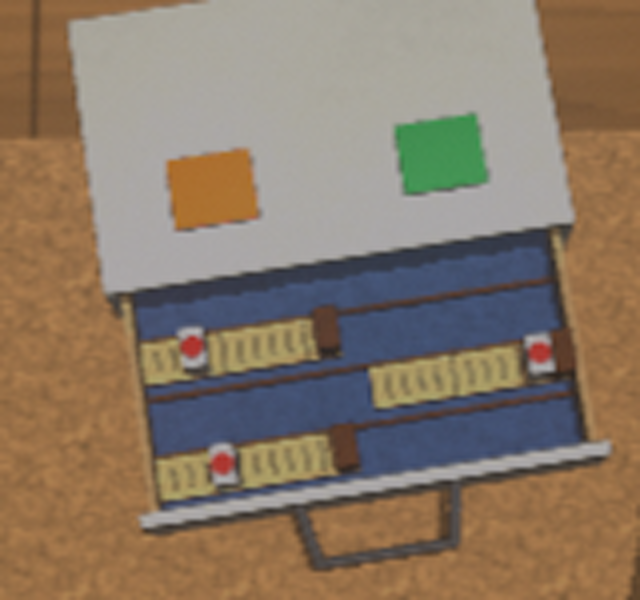

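All three gauges sit against their walls: rear and front on the left with jaws out at (192,347) and (222,463), and the middle one on the right with its jaw home at (540,352). I'll check the drawer and bystanders numerically, then hand in.

Run:
```python
from h import *
d=np.load("top4.npy"); W=cloud("top",d); U=uv(W)
m=(W[...,2]>.06)&(W[...,2]<.075)&(abs(U[...,1])<.045)&(U[...,0]<-.29)&(U[...,0]>-.36); print("bar u",U[...,0][m].mean(), "expect <",-.137-.05-.118)
for nm,u in(("rear",-.127),("mid",-.177),("front",-.227)):
    m=(abs(U[...,0]-u)<.014)&(W[...,2]>.055)&(W[...,2]<.08)&(abs(U[...,1])<.178); v=np.sort(U[...,1][m]); k=np.nonzero(np.diff(v)>.015)[0]; print(nm,v[0],v[k],v[k+1],v[-1],W[...,2][m].mean())
for T in("shoe_last","wax_tin","stone"):
    for q in models.masks_of("top",T)[:1]: print(T,q['p'],q['point'])
ok=abs(U[...,0][(W[...,2]>.06)&(W[...,2]<.075)&(abs(U[...,1])<.045)&(U[...,0]<-.29)&(U[...,0]>-.36)].mean()+.316)<.006
print(ok)
if ok: ticket.close_job(); print("closed",get_state()['time'])
```

```text
bar u -0.3147580783038729 expect < -0.305
rear 0.011587181305355718 [0.03116009] [0.12313515] 0.1436163908205719 0.06807605290417845
mid -0.17711737462764365 [] [] -0.13791980829998401 0.06759562196233208
front -0.17752838772328544 [-0.17752839  0.03138085] [0.01188813 0.11236989] 0.1323782016546446 0.06804137511855075
shoe_last 0.58 [106.7, 205.4]
wax_tin 0.63 [396.3, 248.6]
stone 0.51 [224.5, 206.9]
True
the job is handed in; nothing more can be done
the job is handed in; nothing more can be done
```

```bash
python3 -c "
import cv2,numpy as np
a=cv2.imread('pics/top0.png')[140:280,330:440];b=cv2.imread('pics/top4.png')[140:280,330:440]
cv2.imwrite('pics/cmp.png',cv2.resize(np.hstack([a,b]),None,fx=3,fy=3))"
```

```text
(no output)
```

View pics/cmp.png

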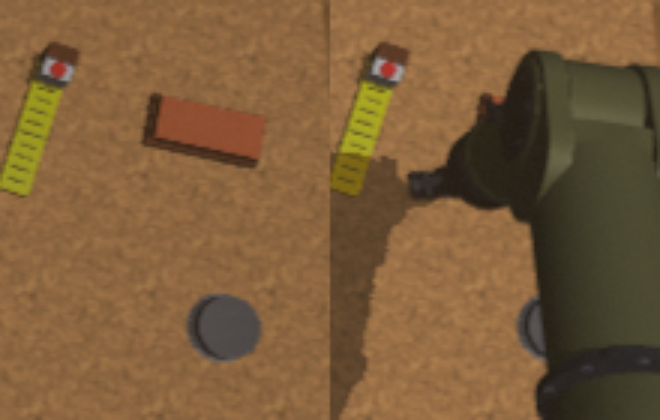

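The job is handed in. The drawer is pulled out to its stop and all three gauges are against the right walls, but the arm partly hid the stone and tin in the last picture. The robot's clock read 36.6 s of the allowed 58 s just before my final check.

**What went wrong and how I fixed it:**
- **First pull missed:** the drawer did not move because the real fingertips sit about 36 mm behind the stated TCP, so they passed over the handle.
- **Fix:** I touched the fingertips to the bench to measure the offset and corrected for it. The second pull reached the stop, with force rising to 18 N and no further motion.

**Gauges:** the front and rear gauges had their jaws out, so I pushed them by the heel to the orange (left) wall. The middle gauge's jaw was home, so I pushed it by the jaw to the green (right) wall. I pushed each until the force rose at the wall to about 9–13 N.

**Last checks:**
- **Drawer:** the handle is about 128 mm further out than at the start, which matches full travel.
- **Left gauges:** heel faces measured about 11.5 mm and 12 mm, against the 10 mm expected when touching the wall.
- **Right gauge:** its outer jaw face is at -138 mm, against -140 mm expected.
- **Jaws:** the pulled-out jaws read about 92 mm and 81 mm open. The home jaw shows no gap.

**Check that disagreed:** in the final picture the detector misplaced the stone, reporting it with a low score in the drawer, and showed the tin about 7 pixels off. In a side-by-side with the first picture, their visible edges line up with where they started, and the detector's point for the shoe last shifted only about 4 pixels. No contact force showed up in any of the readings I took away from the deliberate touches.

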